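# Turn the ball dish to the red tub

## Robot

A 6-joint arm with a two-finger parallel gripper is mounted at the origin on the work surface. World frame = base frame: x ahead of the robot, y to its left, z up, the work surface at z = 0. Lengths are in m, angles in rad, forces in N, time in s.
With the tool pointing down it reaches from about 0.275 to 0.75 m from the base axis. Payload 10.2 kg.
Tool frame: the origin (TCP) lies midway between the tips of the shut fingers; the grasp point (between the pads) lies 19 mm behind it (env.hold_point_z is the distance from the TCP to the grasp point, in m); x points along the fingers, z is the direction in which the jaws open and shut, and the axes are right-handed (so a half turn about x gives the same grasp; the last joint's range is limited). The gripper opens to 85 mm and grips with 20 to 120 N. Pads are 22 mm wide; open, the fingers measure 114 mm over their backs; the gripper's body (76 mm by 85 mm) begins 54 mm behind the grasp point. The pads swing forward as they close: fully open they stand 13 mm farther back than shut.
Start: joints at [-1.33, 0.313, 1.498, -0, 1.331, -0.223], TCP at [0.235, -0.47, 0.231] pointing down, gripper open.
Joint ranges: [-2.94, 2.94], [-0.97, 2.17], [0.19, 2.56], [-1.23, 4.37], [0.02, 3.11], [-2.88, 2.88]. Speed limits (rad/s): [2.39, 2.39, 3.01, 3.14, 3.14, 3.14].

## Interface

Orientations are given as a unit quaternion [x, y, z, w].
In Python, from bench import env, kinematics, monitor, eyes, job gives the robot as it stands. The module is installed in compiled form; this text tells all that it offers. Calls block until the motion is done:
- env.reach(position, orientation): joint-space move of the TCP to a pose.
- env.movel(position, velocity=0.15, frame=None, guard=None): straight line of the TCP; frame=None keeps the orientation; velocity is the mean speed in m/s. With guard (N) it stops when the force on the tool has changed by that much, and returns True; else False.
- env.set_joints(angles): joint-space move.
- env.release() and env.close_gripper(effort=None): open the fingers fully, or close them until they stop; effort is the grip in N (None keeps the last).
- env.hold(seconds).
- kinematics.ik(position, orientation): joint angles nearest the present ones, or None.
- monitor.sense(): the state.
- eyes.grab_frame(name): name is "scene" or "top"; returns a dict with "frame" (384x512x3 uint8, red, green, blue), "mtx" (3x3 intrinsics, pixels), "view" (4x4, takes a point from world to camera coordinates). Camera axes: x right, y down, z forward; pixel columns grow to the right and rows downward; lengths in m; the calibration is good to about 2 mm. A picture is of the moment at which its call begins. There is no depth.
A pose or a line that the arm cannot do raises env.MotionError and nothing moves.
- job.hand_in(): hands the job in, once; it reports no verdict.
The state is a dict: "clock": time; "joints": joint angles; "qvel": joint speeds; "joint_efforts": joint torques, N m; "position": TCP position; "ee_rot": TCP orientation; "contact_force": force on the tool from outside, world axes, zero at the start; "ft_torque": the same for the moment, N m; "finger_gap": opening from 0.0 (shut) to 1.0 (fully open).
Only numpy, scipy, OpenCV 4.12 (cv2) and the standard library are available. Lean on these libraries where they do the work, as an engineer would, in place of code of your own. Each camera call takes 0.05 s, during which the arm holds its last target.

## Task

Lift the yellow dish with its loose steel mixing ball straight out of the aluminium mould; only then, above the mould and higher than the tub rims, turn it about a quarter turn so that its orange spout points at the red tub, ready for tipping. Keep the dish level and the ball resting in its middle all the way, and disturb nothing else. Finish while holding the dish there, still, above the mould: do not tip it, put it down or let it go.

Things in the scene. Friction and masses are not known exactly. Their poses are not given: they have to be found in the camera images.
- dish: Yellow plastic boat-shaped dish, 108 mm long (x) by 64 wide (y), 22 high, about 0.14 kg; orange open spout at its +x end. Origin: centre of its underside. Inside, the floor slopes up gently (8 degrees) to all sides from its middle, which is 6 above the underside. In the mould its underside lies 12 below the mould's top face.
- dish_grip (a point): Point midway between the dish's two flat upright grip cheeks, 30 mm above the centre of its underside. The cheeks stand at y = +-32 (64 over their outer faces, 5 thick, 44 long along x, centred on x = 0) and rise to 40 above the underside, 28 above the mould's top face: grip them from outside, closing along the dish's y.
- dish_middle (a point): Centre of the resting ball when it lies in the middle of the dish: 16 mm above the centre of the dish's underside.
- dish_spout (a point): Tip of the orange spout: 75 mm ahead (+x) of the dish's centre, 17 above its underside.
- ball_center (a point): Centre of the loose polished steel ball, 20 mm in diameter, 33 g, that rolls freely in the dish.
- mould: Fixed aluminium mould block 170 mm (x) by 130 (y) by 26 high, with an open cavity 118 by 70, 12 deep, in which the dish lies with 3 to 5 play all round, spout towards the block's +x. Origin: centre of its underside, on the table; the cavity floor is 14 up.
- red_tub: Empty open red plastic tub, 84 mm in diameter at the rim, 75 high, loose. Origin: centre of its underside. It stands about 175 from the mould's centre, on the mould's +y or -y side; the blue tub stands on the other side.
- blue_tub: Empty open blue plastic tub like the red one. Leave it alone. Origin: centre of its underside.
- jar: Closed white jar with black cap, 60 mm in diameter, 70 high, about 170 from the mould's centre towards its +x. Leave it alone. Origin: centre of its underside.
- tape: Roll of pale tape lying flat, 90 mm in diameter, 25 high, about 175 from the mould's centre towards its +x. Leave it alone. Origin: centre of its underside.
- spatula: Spatula lying at the table's left. Leave it alone.
- squeegee: Wooden squeegee, 280 mm by 28 by 50 high, at the table's right. Leave it alone. Origin: centre of its underside.
Mind the look-alikes: they are no part of the job. Of the things shaped like the dish, the yellow one is meant.

How it is judged:
On the way, in this order (a step that is already met when the one before it is completed fails the run):
1. the dish is lifted clear out of the mould, not yet turned, ball in its middle (height (world z) of dish above 0.032 m and angle between the x axis of dish and the x axis of mould, either way round below 0.3 rad and horizontal distance between dish and mould below 0.06 m and contact force between the fingers and dish above 1 N and distance between ball_center and dish_middle below 0.02 m), for 0.1 s.
2. the dish is turned a quarter turn above the mould, spout to the red tub, level, ball in its middle (angle between the x axis of dish and the x axis of mould, either way round above 1.3 rad and x of red_tub in the frame of dish above 0.1 m and y of red_tub in the frame of dish between -0.03 and 0.03 m and height (world z) of dish above 0.078 m and horizontal distance between dish and mould below 0.06 m and contact force between the fingers and dish above 1 N and contact force between dish and mould below 0.05 N and angle between dish's own z axis and vertical below 0.09 rad and distance between ball_center and dish_middle below 0.012 m), for 0.2 s.
At the end, for the whole second after the job is handed in: Dish held at rest by the fingers over the mould (centres within 60 mm), underside over 78 mm up, within 5 degrees of level, a quarter turn (within 15 degrees) from the mould; red tub ahead of the spout within 30 mm of the dish's centre line; ball within 12 mm of the middle (all of step 2 and linear speed of dish below 0.03 m/s and angular speed of dish below 0.2 rad/s); the arm keeps its last pose, push and grip.
It fails at once if the dish tipped by more than 10 degrees (angle between dish's own z axis and vertical above 0.175 rad).
It fails at once if the ball rolled more than 25 mm from the dish's middle (distance between ball_center and dish_middle above 0.025 m).
It fails at once if the dish turned more than 25 degrees while still in the mould (height (world z) of dish below 0.026 m and angle between the x axis of dish and the x axis of mould, either way round above 0.44 rad).
It fails at once if a tub, jar, tape or tool was moved by more than 20 mm (distance of any of red_tub, blue_tub, jar, tape, spatula, squeegee from where it was at the start of the episode above 0.02 m).
It also fails if it takes over 42 s, if anything falls off the work surface, if the arm or the gripper's body presses on something with over 40 N, if the wrist force passes 120 N, or if a joint passes its speed limit or range.

## Working session

There is one attempt and no reset: what is moved stays moved. The work goes in short steps, each a Python script; the robot and the scene stay as the last script left them, time stands still between calls to the robot, and variables do not carry over. Pictures are saved under pics/ and viewed, and the job is handed in when it is done.

```bash
mkdir -p pics
python3 - <<'E'
from bench import env, kinematics, monitor, eyes, job
import cv2,numpy as np
for n in("top","scene"):
    f=eyes.grab_frame(n); cv2.imwrite(f"pics/{n}0.png",cv2.resize(f["frame"][:,:,::-1],(800,600),interpolation=cv2.INTER_CUBIC))
    cv2.imwrite(f"pics/{n}0raw.png",f["frame"][:,:,::-1])
    print(n,f["mtx"].round(1).tolist(),f["view"].round(4).tolist()); np.savez(n+".npz",m=f["mtx"],v=f["view"])
s=monitor.sense();print({k:np.round(v,3).tolist() for k,v in s.items()}, env.hold_point_z)
E
```

```text
top [[460.7, 0.0, 266.5], [0.0, 460.7, 198.1], [0.0, 0.0, 1.0]] [[0.0173, -0.9998, 0.0102, -0.0199], [-0.9937, -0.0184, -0.1109, 0.5759], [0.111, -0.0082, -0.9938, 1.6172], [0.0, 0.0, 0.0, 1.0]]
scene [[369.2, 0.0, 253.3], [0.0, 369.2, 196.9], [0.0, 0.0, 1.0]] [[-0.1374, 0.9905, 0.0012, 0.0913], [0.7429, 0.1038, -0.6613, -0.3782], [-0.6552, -0.09, -0.7501, 1.5026], [0.0, 0.0, 0.0, 1.0]]
{'clock': 0.1, 'joints': [-1.33, 0.313, 1.498, -0.0, 1.331, -0.223], 'qvel': [0.001, -0.001, -0.002, 0.002, -0.0, 0.0], 'joint_efforts': [0.002, -41.29, -26.014, -0.0, 0.003, 0.0], 'position': [0.235, -0.469, 0.231], 'ee_rot': [0.372, 0.602, -0.371, 0.601], 'contact_force': [1.238, 0.417, -0.389], 'ft_torque': [-0.024, -0.016, -0.028], 'finger_gap': 1.001} 0.0187
```

View pics/top0.png

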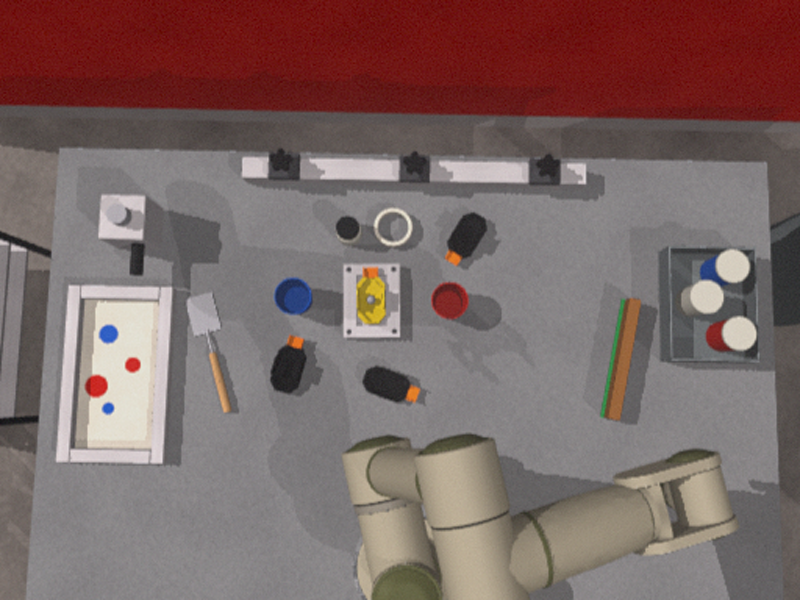

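View pics/scene0.png

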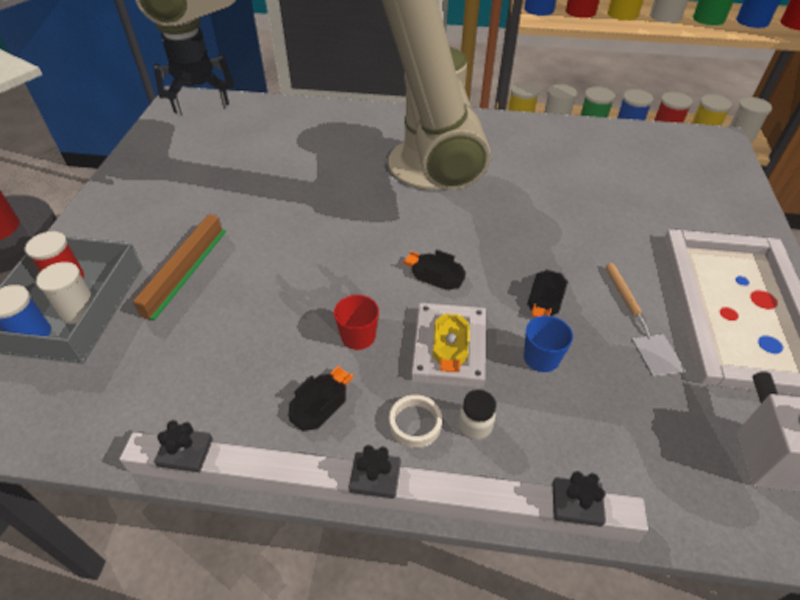

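The yellow dish sits in the mould at about (372,299) in the 800x600 top picture, with its spout up (+x world). The look-alikes are three black dishes at (289,365), (390,384) and (466,238). The red tub is at (450,300), on the mould's −y side, and the blue tub is at (293,296). By its colour and the mould around it, the one at (372,299) is meant. Next is the close crop.

Run:
```python
import cv2
a=cv2.imread("pics/top0raw.png")[155:230,205:290]; cv2.imwrite("pics/c1.png",cv2.resize(a,None,fx=8,fy=8,interpolation=cv2.INTER_CUBIC))
a=cv2.imread("pics/scene0raw.png")[185:250,255:325]; cv2.imwrite("pics/c2.png",cv2.resize(a,None,fx=9,fy=9,interpolation=cv2.INTER_CUBIC))
```

```text
(no output)
```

View pics/c1.png

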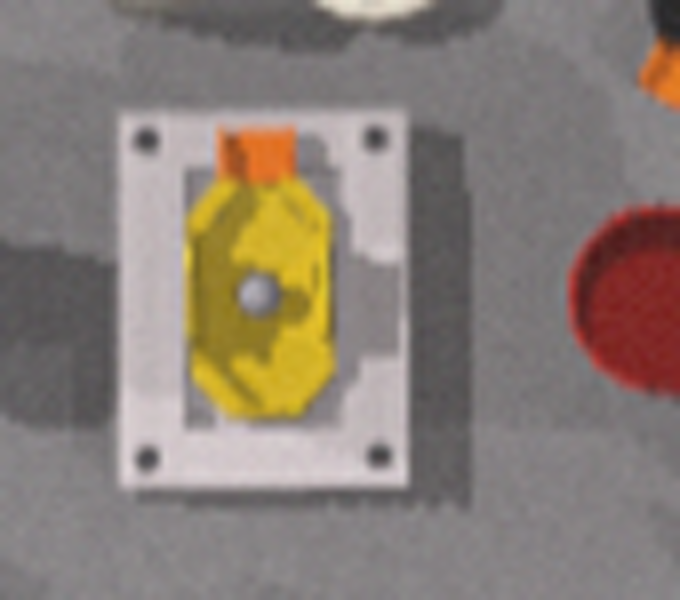

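View pics/c2.png

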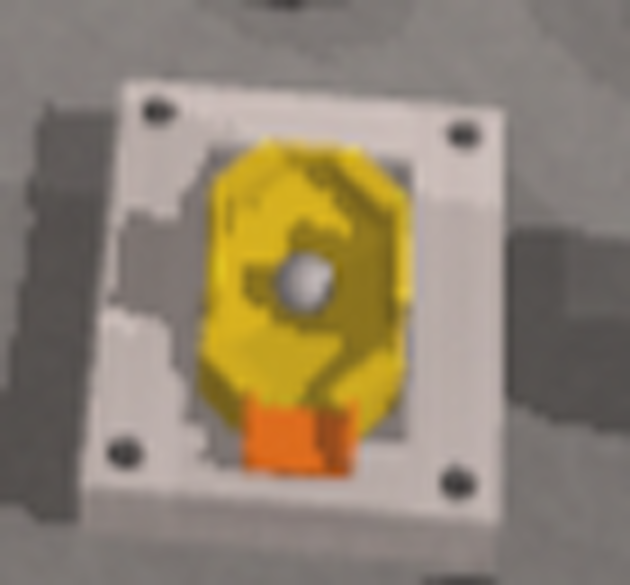

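```bash
cat > h.py <<'E'
import numpy as np
C={n:np.load(n+".npz") for n in("top","scene")}
def ray(n,u,v,z):
    m,V=C[n]["m"],C[n]["v"]; R,t=V[:3,:3],V[:3,3]
    d=R.T@np.linalg.solve(m,[u,v,1]); o=-R.T@t
    return o+d*(z-o[2])/d[2]
def proj(n,p):
    m,V=C[n]["m"],C[n]["v"]; q=m@(V[:3,:3]@np.asarray(p)+V[:3,3]); return q[:2]/q[2]
CR={"top":(205,155,8),"scene":(255,185,9)}
def cr(n,u,v,z):
    a,b,k=CR[n]; return ray(n,(u+.5)/k-.5+a,(v+.5)/k-.5+b,z)
E
python3 - <<'E'
from h import *
for n,cs,hs,ball,sp in (("top",[(118,110),(407,108),(409,488),(120,490)],[(147,140),(376,138),(379,457),(147,458)],(259,294),[(219,127),(296,127)]),
  ("scene",[(80,488),(500,522),(505,108),(122,82)],[(125,452),(458,482),(463,134),(158,110)],(304,283),[(243,472),(350,476)])):
    c=np.array([cr(n,*p,.026)[:2] for p in cs]);print(n,"mould",c.round(4).tolist(),c.mean(0).round(4))
    h=np.array([cr(n,*p,.026)[:2] for p in hs]);print("holes",h.mean(0).round(4),"yaw",[np.degrees(np.arctan2(*(h[i]-h[j])[::-1])).round(1) for i,j in((0,3),(1,2))],[np.degrees(np.arctan2(*(c[i]-c[j])[::-1])).round(1) for i,j in((0,3),(1,2))])
    print("ball",cr(n,*ball,.030).round(4)); s=np.array([cr(n,*p,.031)[:2] for p in sp]);print("spout",s.round(4).tolist(),s.mean(0).round(4))
for nm,u,v in(("red",450,301),("blue",294,296)):print(nm,ray("top",u/1.5625,v/1.5625,.075).round(3))
for nm,u,v in(("red",357,311),("blue",548,334)):print(nm,"sc",ray("scene",u/1.5625,v/1.5625,.075).round(3))
for nm,u,v,z in(("jar",348,229,.07),("tape",393,227,.025)):print(nm,ray("top",u/1.5625,v/1.5625,z).round(3))
E
```

```text
top mould [[0.6822, 0.1629], [0.6856, 0.0324], [0.5134, 0.028], [0.5102, 0.1571]] [0.5979 0.0951]
holes [0.5981 0.0957] yaw [np.float64(1.6), np.float64(1.7)] [np.float64(1.9), np.float64(1.4)]
ball [0.5991 0.097  0.03  ]
spout [[0.6744, 0.1168], [0.6751, 0.0821]] [0.6748 0.0995]
scene mould [[0.6855, 0.0316], [0.6802, 0.1612], [0.5091, 0.1567], [0.5154, 0.0258]] [0.5976 0.0938]
holes [0.5966 0.0935] yaw [np.float64(1.8), np.float64(1.9)] [np.float64(2.0), np.float64(1.5)]
ball [0.598  0.0943 0.03  ]
spout [[0.676, 0.0812], [0.6729, 0.1142]] [0.6745 0.0977]
red [ 0.592 -0.084  0.075]
blue [0.597 0.265 0.075]
red sc [ 0.596 -0.082  0.075]
blue sc [0.602 0.265 0.075]
jar [0.753 0.149 0.07 ]
tape [0.77  0.048 0.025]
```

Both cameras agree on the following:
- **Mould:** about (0.598, 0.095), yaw about 1.8°. Its sides measure 0.172 by 0.130, which fits the given size.
- **Dish:** about (0.599, 0.096), yaw about 2°. The spout sits 75 mm ahead and the ball is central.
- **Red tub:** about (0.594, −0.083), which is 178 mm from the mould.

Now I check the joint plan.

```bash
cat >> h.py <<'E'
from scipy.spatial.transform import Rotation as Ro
D=np.array([.599,.0957]); YAW=np.radians(2)
def quat(yaw,flip=1):  # tool z along flip*dish y, tool x down
    z=flip*np.array([-np.sin(yaw),np.cos(yaw),0]); x=np.array([0,0,-1.]); y=np.cross(z,x)
    return Ro.from_matrix(np.c_[x,y,z]).as_quat()
E
python3 - <<'E'
from h import *
from bench import kinematics,monitor
print(Ro.from_quat(monitor.sense()["ee_rot"]).as_matrix().round(2).tolist())
for f in(1,-1):
  for y in(YAW,YAW-np.radians(93.5)):
    for z in(.2,.024):
      q=kinematics.ik([*D,z],quat(y,f)); print(f,round(y,2),z,None if q is None else np.round(q,3))
E
```

```text
[[-0.0, 0.89, 0.45], [0.0, 0.45, -0.89], [-1.0, 0.0, -0.0]]
1 0.03 0.2 [-0.034  0.517  1.281 -0.     1.343 -1.64 ]
1 0.03 0.024 [-0.034  0.713  1.449 -0.     0.979 -1.64 ]
1 -1.6 0.2 [-0.034  0.517  1.281 -0.     1.343 -0.008]
1 -1.6 0.024 [-0.034  0.713  1.449 -0.     0.979 -0.008]
-1 0.03 0.2 [-0.034  0.517  1.281 -0.     1.343  1.501]
-1 0.03 0.024 [-0.034  0.713  1.449 -0.     0.979  1.501]
-1 -1.6 0.2 None
-1 -1.6 0.024 None
```

Run:
```python
from h import *
from bench import env,monitor,eyes
import cv2
env.reach([*D,.2],quat(YAW)); env.movel([*D,.085],velocity=.1)
s=monitor.sense();print(s["clock"],s["position"],s["contact_force"])
for n in("top","scene"):
    f=eyes.grab_frame(n)["frame"][:,:,::-1]; x,y=(205,145) if n=="top" else (240,150)
    cv2.imwrite(f"pics/{n}1.png",cv2.resize(f[y:y+100,x:x+100],(600,600),interpolation=cv2.INTER_CUBIC))
```

```text
3.7917 [0.59936239 0.09569418 0.08567223] [-0.6592957  -0.01109204 -0.19910046]
```

View pics/scene1.png

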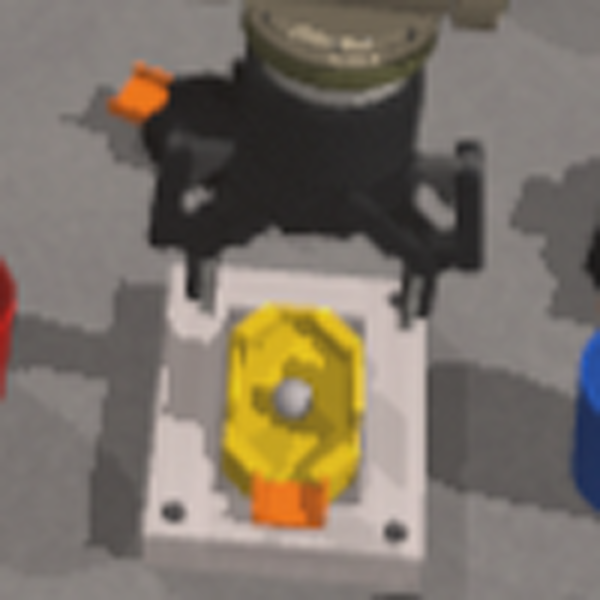

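The fingers straddle the dish: tips at about (200,305) and (412,325) in the crop, ball at (292,398) in the middle. I check the tip height, then descend.

Run:
```python
from h import *
from bench import env,monitor,eyes
import cv2
for z in(.086,.099):
  a=[ray("scene",240+u/6,150+v/6,z) for u,v in((200,305),(412,325))];print(z,np.round(a,3).tolist(),np.mean(a,0).round(3))
print("guard",env.movel([*D,.024],velocity=.05,guard=8))
s=monitor.sense();print(s["clock"],s["position"],s["contact_force"])
f=eyes.grab_frame("scene")["frame"][:,:,::-1]; x,y=(240,150)
cv2.imwrite("pics/scene2.png",cv2.resize(f[y:y+100,x:x+100],(600,600),interpolation=cv2.INTER_CUBIC))
```

```text
0.086 [[0.594, 0.048, 0.086], [0.593, 0.147, 0.086]] [0.593 0.097 0.086]
0.099 [[0.605, 0.048, 0.099], [0.604, 0.146, 0.099]] [0.605 0.097 0.099]
guard False
5.2583 [0.59920163 0.09569871 0.02435357] [-0.26029472 -0.19351265  0.23993966]
```

View pics/scene2.png

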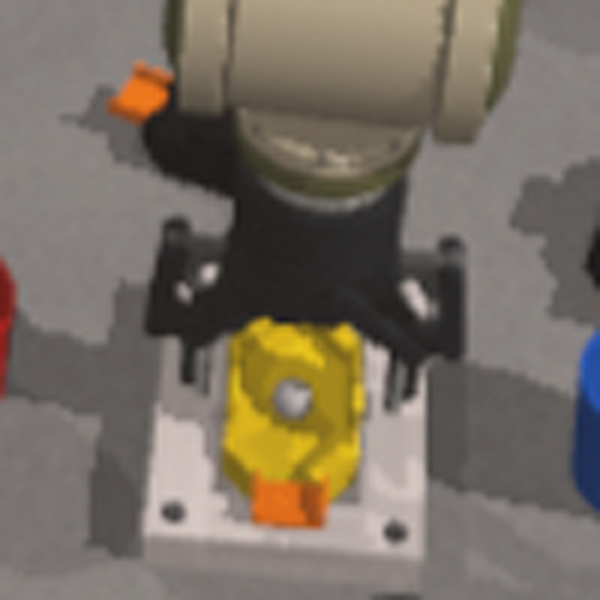

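The fingers are beside the cheeks with similar gaps left and right. The ball is at (292,398), still central. Closing now.

Run:
```python
from h import *
from bench import env,monitor,eyes
import cv2
env.close_gripper(50)
s=monitor.sense();print(s["clock"],s["position"],s["contact_force"],s["finger_gap"])
f=eyes.grab_frame("scene")["frame"][:,:,::-1]; x,y=(240,150)
cv2.imwrite("pics/scene3.png",cv2.resize(f[y:y+100,x:x+100],(600,600),interpolation=cv2.INTER_CUBIC))
```

```text
5.6417 [0.59927593 0.09565196 0.02449253] [-1.22460487 -0.44094424  4.56526588] 0.7408045401891111
```

View pics/scene3.png

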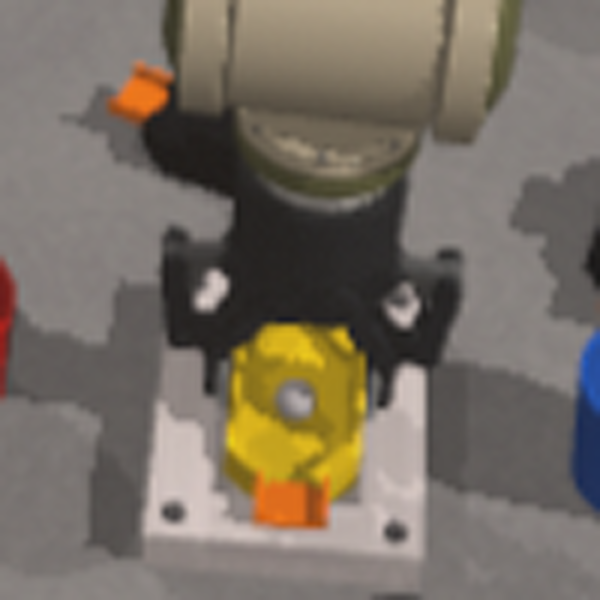

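The gap reads 0.74 (63 mm), which fits the 64 mm cheeks. The ball is at (296,400), still central. I do a short slow lift and look.

```bash
cat >> h.py <<'E'
def snap(tag):
    from bench import eyes,monitor
    import cv2
    f=eyes.grab_frame("scene")["frame"][:,:,::-1]; x,y=(240,150)
    cv2.imwrite(f"pics/{tag}.png",cv2.resize(f[y:y+100,x:x+100],(600,600),interpolation=cv2.INTER_CUBIC))
    s=monitor.sense();print(s["clock"],s["position"].__repr__(),np.round(s["contact_force"],2),s["finger_gap"],np.round(s["ft_torque"],3))
E
python3 - <<'E'
from h import *
from bench import env,monitor
p=monitor.sense()["position"]
env.movel([*D,.0445],velocity=.015); env.hold(.3)
snap("scene4")
E
```

```text
7.5583 array([0.59901164, 0.09568378, 0.04448458]) [-0.63  0.15 -1.03] 0.7393642549594556 [0.064 0.048 0.034]
```

View pics/scene4.png

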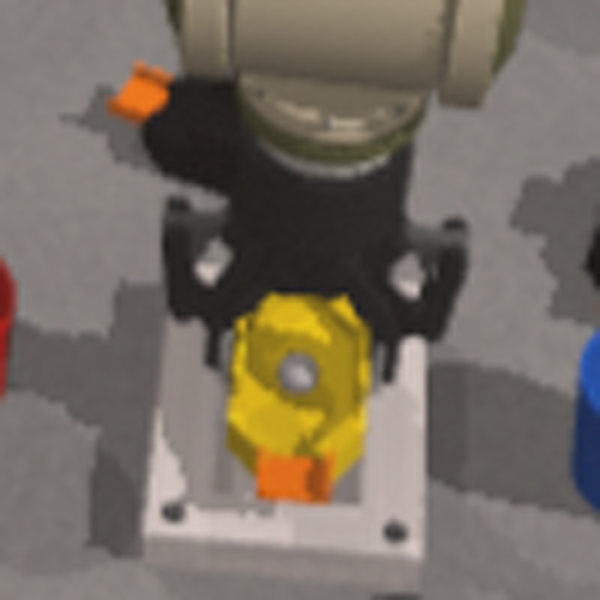

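The dish rose with the fingers and looks level. The ball is at (297,373), still in the middle. I go on up until the underside is at about 0.10.

Run:
```python
from h import *
from bench import env,monitor
env.movel([*D,.112],velocity=.03); env.hold(.3)
snap("scene5"); print(monitor.sense()["joints"])
```

```text
10.3083 array([0.59898992, 0.09568138, 0.11197309]) [-0.12  0.66 -1.16] 0.7413993794928662 [ 0.01   0.002 -0.039]
[-3.45252064e-02  5.99328115e-01  1.38783527e+00  2.14578833e-06
  1.15448438e+00 -1.64015211e+00]
```

View pics/scene5.png

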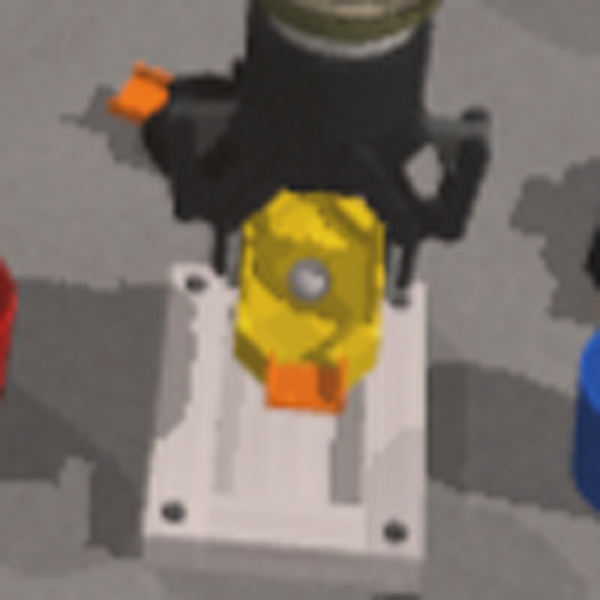

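Run:
```python
from h import *
from bench import env,monitor
print("ball", ray("scene",240+309/6,150+280/6,.1175).round(4))
q=np.array(monitor.sense()["joints"]); q0=q[5]; t0=monitor.sense()["clock"]
for i in range(1,4):
    q[5]=q0+.05*i; env.set_joints(q)
print("3 small steps took",monitor.sense()["clock"]-t0); env.hold(.3)
snap("scene6")
```

```text
ball [0.5995 0.0968 0.1175]
3 small steps took 0.75
11.4083 array([0.59900256, 0.09566512, 0.11199141]) [-0.52  0.13 -2.58] 0.7400682526034276 [-0.025  0.013 -0.026]
```

View pics/scene6.png

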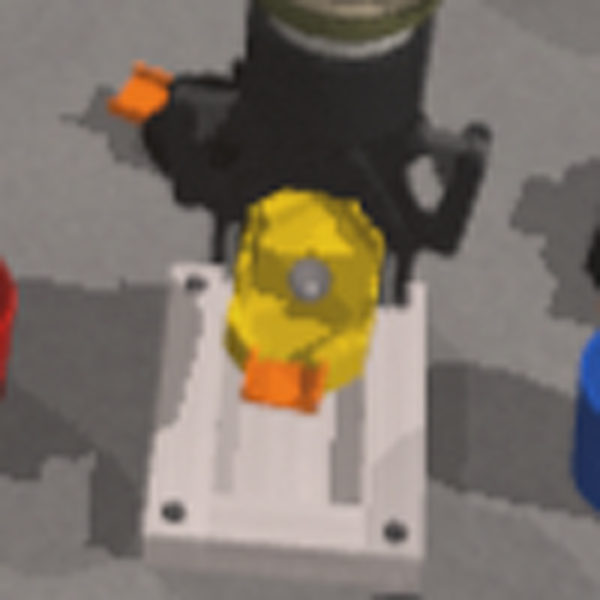

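The spout is swinging toward the red tub and the ball hasn't moved from (309,280). I carry on with the turn.

Run:
```python
from h import *
from bench import env,monitor
q=np.array(monitor.sense()["joints"])
while q[5]<-.8: q[5]+=.05; env.set_joints(q)
snap("scene7")
```

```text
14.9583 array([0.59900792, 0.09564928, 0.11199456]) [ 0.15 -0.51 -1.75] 0.741015419138624 [ 0.017 -0.028 -0.014]
```

View pics/scene7.png

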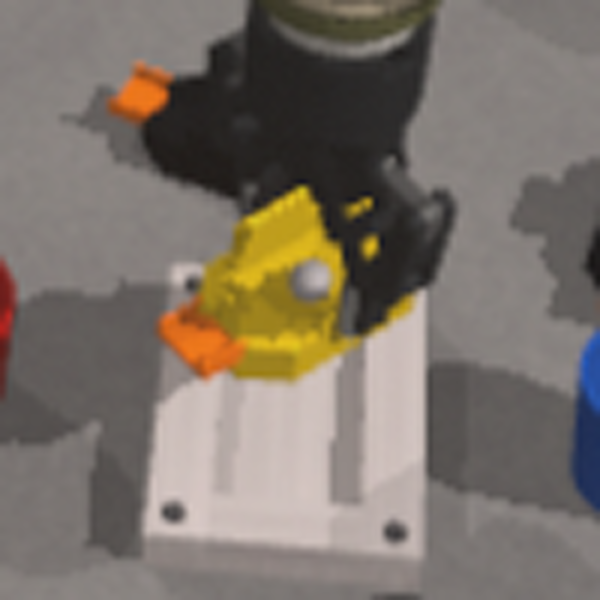

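The dish is half turned and level, with the ball at (312,280), still on the axis.

Run:
```python
from h import *
from bench import env,monitor,eyes
import cv2
q=np.array(monitor.sense()["joints"])
while q[5]<-.007: q[5]=min(q[5]+.05,-.006); env.set_joints(q)
env.hold(.5); snap("scene8")
f=eyes.grab_frame("scene")["frame"][:,:,::-1];cv2.imwrite("pics/scene8f.png",cv2.resize(f[130:280,150:350],(800,600),interpolation=cv2.INTER_CUBIC))
for n,p in(("ballmid",[*D,.1175]),("spout",[.599-.075*.028,.0957-.075,.1185])):
    u,v=proj("scene",p);print(n,(u-240)*6,(v-150)*6)
```

```text
19.5083 array([0.59900878, 0.0956411 , 0.11199167]) [ 0.6   0.32 -2.3 ] 0.7350450325324791 [-0.005  0.013 -0.015]
ballmid 306.6454527503338 278.90554046090244
spout 144.41541278019633 257.2015689293812
```

View pics/scene8.png

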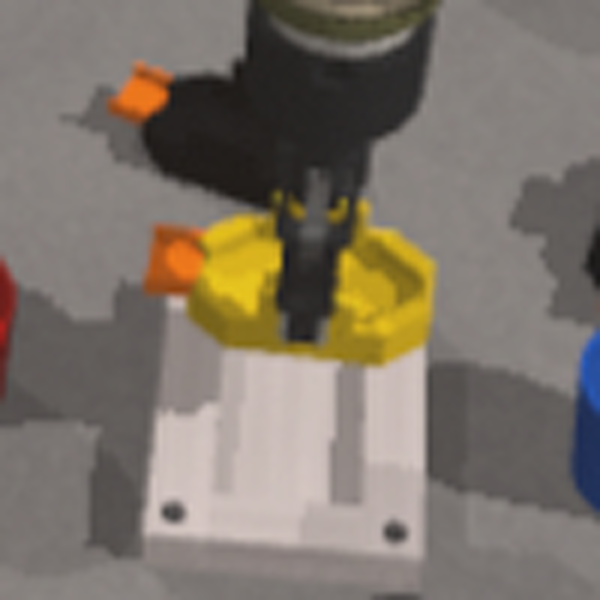

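View pics/scene8f.png

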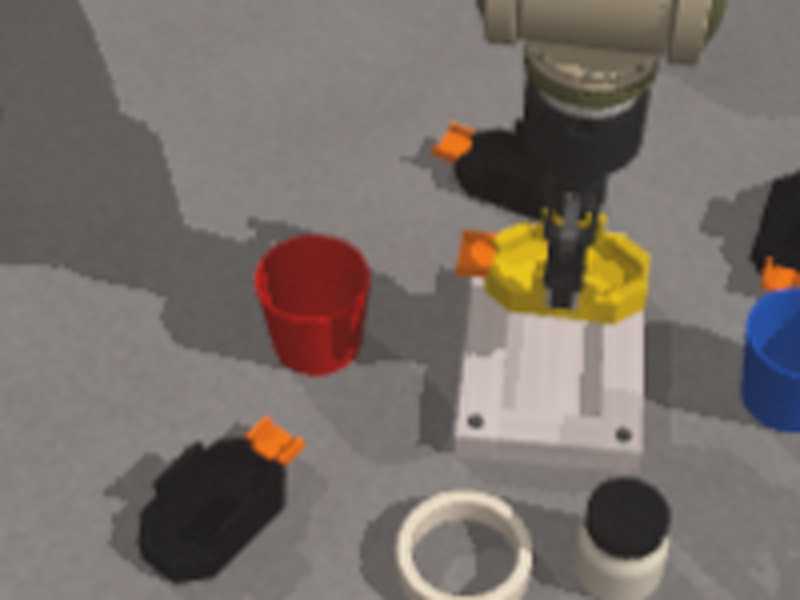

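The spout tip is at about (151,260) against a predicted (144,257), about one camera pixel off, and points at the red tub. The dish's middle, at (307,279), is hidden behind the near finger, and no ball shows anywhere else in the dish. One last tilt check on the dish's far end, and a top picture.

Run:
```python
from h import *
from bench import eyes,monitor
import cv2
for dz in(-.005,0,.005):
    for p in ([.599,.0957+.054,.1015+.022+dz],[.599,.0957-.075,.1185+dz]):
        u,v=proj("scene",p);print(dz,np.round([(u-240)*6,(v-150)*6]))
f=eyes.grab_frame("top")["frame"][:,:,::-1];cv2.imwrite("pics/top9.png",cv2.resize(f[140:240,180:313],(798,600),interpolation=cv2.INTER_CUBIC))
s=monitor.sense();print(s["clock"],np.abs(s["qvel"]).max())
```

```text
-0.005 [425. 290.]
-0.005 [144. 268.]
0 [427. 283.]
0 [144. 261.]
0.005 [428. 275.]
0.005 [144. 253.]
19.6083 0.0018427207846784689
```

View pics/top9.png

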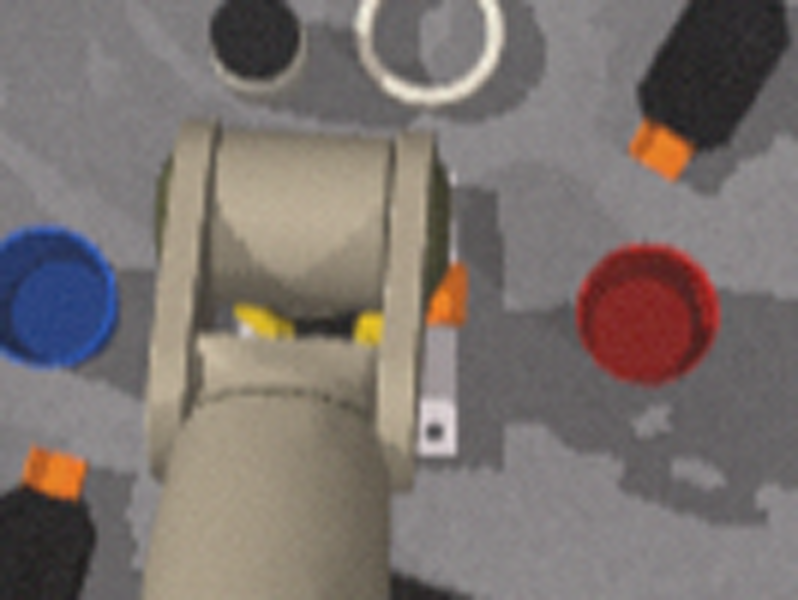

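The top picture shows the spout tip at about (460,293), with the red tub straight ahead at (648,313). The tubs, jar and tape stand where they were. The dish's far end is at about (433,283) in the scene crop, against a predicted (427,283), so it is level. Handing in.

```bash
python3 -c "
from bench import job,monitor
job.hand_in(); s=monitor.sense(); print(s['clock'],s['position'],s['finger_gap'])"
```

```text
the job is handed in; nothing more can be done
the job is handed in; nothing more can be done
```

I gripped the yellow dish by its cheeks at 50 N and lifted it straight out of the mould to about 0.10 m at the underside. There I turned it about 94° using only the last joint, so the spout faces the red tub. I handed it in holding still at 19.6 s.

**Last checks that agreed:**
- **Position and level:** the spout tip and the far end lay within about one camera pixel of where a level dish would put them. The arm was at rest and the gripper gap read 0.735, which fits the cheek width.
- **Surroundings:** the tubs, jar and tape looked unmoved. I did not check the spatula and squeegee again at the end, but the arm's lowered moves stayed at the mould.

**Not directly seen:** in the final pose the near finger hides the ball. It was central halfway through the turn, and afterwards no ball showed anywhere else in the dish. No check disagreed. The hand-in reported no verdict.

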